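Hang a loaded core barrel level

TASK

The capped core barrel lying in its low cradle holds a sealed, layered core whose weight sits nobody knows where along the tube. Testing with small lifts, slide its friction-fitted carrying bail along to the point where the barrel balances, then lift it out and hang it by the bail's rod in the two notches of the hanging stand so that it hangs level and still by itself. The layers must not run: never let the barrel tip by more than about 8 degrees, set it down gently without a bang, and leave the vials, beaker and tweezers alone.

Things in the scene. Friction and masses are not known exactly. Their poses are not given: they have to be found in the camera images.
- core: Core barrel, aluminium tube 40 mm thick with dark marks every 10 mm along its top and square black end caps (46 x 46 x 24 mm) on which it stands; 300 mm long. Origin: mid-length, on its underside; x along the tube, z up; tube axis 23 mm up. With contents, without bail, it weighs 0.6 to 0.85 kg; its balance point lies somewhere within 45 mm of the middle and does not shift. A bail straddles it.
- bail (a joint): Where the bail stands along the barrel, m: 0 in the middle, growing along the barrel's x, -0.07 to 0.07. The friction-lined collar takes about 2 N to start sliding and stays where it is left.
- collar_mid (a point): Middle of the bail's steel collar, on the tube's axis. The collar is 30 mm long and 50 mm across; two flat upright arms 54 mm apart rise from it and carry the grip rod. The bail with its rod weighs 130 g.
- rod_mid (a point): Middle of the bail's rod, across the barrel, 75 mm above the tube's axis. Rod 10 mm thick, 124 mm long with 16 mm end knobs; between the arms a black sleeve 16 mm thick, 50 mm long, to grip from above with the fingers closing along the barrel. The rod turns freely in the arms, so a lifted or hung barrel swings about it and finds its own tilt.
- cradle: Fixed low grey cradle, 360 x 74 mm, in which the barrel lies. Origin: centre of its underside; x along the barrel. The caps stand on saddles 22 mm above the origin, between side cheeks and end lips that rise 16 mm above the saddles with 5 mm to spare at the sides and 6 mm at each end.
- stand: Fixed grey hanging stand: base 200 x 150 x 12 mm and two flat uprights 44 mm wide and 12 mm thick at y = -48 and +48 mm, each with an open notch in its top. Origin: centre of the underside; the barrel hangs between the uprights along the stand's x (either way round), the rod lies along its y.
- notch (a point): Where the middle of the rod ends up when hung: on the stand's centre, 140 mm above its underside. The notches are 13 mm wide with flat floors 135 mm above the underside; flared lips above them open to about 37 mm and end 170 mm above the underside.
- vial_a: Small glass vial with a black cap, 23 mm across, 56 mm tall, standing on the bench near the robot's edge; leave alone. Origin: centre of its underside.
- vial_b: Second such vial, standing behind the stand; leave alone. Origin: centre of its underside.
- beaker_a: Small clear beaker, 52 mm across, 67 mm tall, behind the stand; leave alone. Origin: centre of its underside.
- tweezers_a: Steel tweezers, 121 mm long, lying flat on the bench between cradle and stand; leave alone. Origin: centre of the underside.
There are look-alikes about, which are no part of the job. Of the things shaped like the stand, the grey one is meant.

How it is judged:
By the outcome, as a careful person would: the job done as asked, in the order asked, and still so for the second after the job is handed in, with the robot touching nothing.
It also fails if it takes over 72 s, if anything falls off the work surface, if the arm or the gripper's body presses on something with over 40 N, if the wrist force passes 120 N, or if a joint passes its speed limit or range.

ROBOT

A 6-joint arm with a two-finger parallel gripper is mounted at the origin on a cart in front of the work surface, level with it; the furniture and walls round the work are solid. World frame = base frame: x ahead of the robot, y to its left, z up, the work surface at z = 0. Lengths are in mm, angles in rad, forces in N, time in s.
With the tool pointing down it reaches from about 350 to 850 mm from the base axis. Payload 8.1 kg.
Tool frame: the origin (TCP) lies at the very end of the fingers, on their centre line; the grasp point (between the pads) lies 19 mm behind it (env.grip_point_offset is the distance from the TCP to the grasp point, in mm); z points along the fingers, y is the line along which they close (so a half turn about z gives the same grasp; the last joint's range is limited). The gripper opens to 93 mm and grips with 3 to 60 N. Pads are 15 mm wide; open, the fingers measure 128 mm over their backs; the gripper's body (75 mm by 188 mm) begins 65 mm behind the grasp point.
Start: joints at [-1.261, 0.13, 1.488, -0, 1.523, -0.085], TCP at [230.794, -553.84, 218.635] pointing down, gripper open.
Joint ranges: [-2.96, 2.96], [-0.89, 2.26], [0.02, 2.5], [-1.34, 4.48], [0, 2.73], [-2.66, 2.66]. Speed limits (rad/s): [2.39, 2.39, 2.79, 3.14, 3.14, 3.14].

INTERFACE

Orientations are given as a unit quaternion [x, y, z, w].
In Python, from workcell import env gives the robot as it stands. Calls block until the motion is done:
- env.movep(position, orientation): joint-space move of the TCP to a pose.
- env.move_linear(position, frame=None, vel=150, max_force=None): straight line of the TCP; frame=None keeps the orientation; vel is the mean speed in mm/s. With max_force (N) it stops when the force on the tool has changed by that much, and returns True; else False.
- env.move_joints(angles): joint-space move.
- env.ungrasp() and env.gripper_close(grip_force=None): open the fingers fully, or close them until they stop; grip_force is the grip in N (None keeps the last).
- env.sleep(seconds).
- env.inverse_kinematics(position, orientation): joint angles nearest the present ones, or None.
- env.get_obs(): the state.
- env.camera(name): name is "scene" or "top" or "wrist"; returns a dict with "frame" (400x640x3 uint8, blue, green, red), "K" (3x3 intrinsics, pixels), "rvec" (rotation vector, rad) and "tvec" (3), from world to camera coordinates, as OpenCV has them; the wrist camera has in their place "T_tool_cam" (4x4, takes a point from camera to tool coordinates, whose origin is the TCP and whose axes are the flange's). Camera axes: x right, y down, z forward; pixel columns grow to the right and rows downward; lengths in mm; the calibration is good to about 2 mm. The wrist camera is an equidistant fisheye: a pixel r from the principal point sees the ray r / f radians off the axis. A picture is of the moment at which its call begins: read the wrist's pose just before it. There is no depth.
A pose or a line that the arm cannot do raises env.MotionError and nothing moves.
- env.close_job(): hands the job in; it is judged then, once.
The state is a dict: "time": time; "joints": joint angles; "qd": joint speeds; "joint_torque": joint torques, N m; "eef_pos": TCP position; "ee_rot": TCP orientation; "force": force on the tool from outside, world axes, zero at the start; "moment": the same for the moment, N m; "gripper_width": opening from 0.0 (shut) to 1.0 (fully open); "grasp_force": force on a finger pad.
Only numpy, scipy, OpenCV 4.12 (cv2) and the standard library are available. Lean on these libraries where they do the work, as an engineer would, in place of code of your own. Each camera call takes 0.05 s, during which the arm holds its last target. There are 200 camera calls.

## Working session

There is one attempt and no reset: what is moved stays moved. The work goes in short steps, each a Python script; the robot and the scene stay as the last script left them, time stands still between calls to the robot, and variables do not carry over. Pictures are saved under pics/ and viewed, at most 10 in all, crops included, and the job is handed in when it is done.

```bash
mkdir -p pics; ls
python3 - <<'E'
from workcell import env
import cv2,numpy as np,pickle
d={}
for n in("scene","top"):
    c=env.camera(n); d[n]=c; cv2.imwrite(f"pics/{n}0.png",c["frame"])
    print(n,np.round(c["K"],1).tolist(),np.round(c["rvec"],3).ravel(),np.round(c["tvec"],1).ravel())
pickle.dump(d,open("c0.pkl","wb"))
o=env.get_obs();print(o)
E
```

```text
pics
scene [[385.7, 0.0, 315.2], [0.0, 385.7, 192.1], [0.0, 0.0, 1.0]] [ 0.592 -2.547  1.305] [355.3 330.5 880.1]
top [[366.9, 0.0, 326.1], [0.0, 366.9, 202.5], [0.0, 0.0, 1.0]] [ 2.214 -2.152  0.105] [-237.5  541.5 1317. ]
{'time': 0.1, 'joints': array([-1.26140802e+00,  1.31083233e-01,  1.48913646e+00, -1.54994513e-05,
        1.52298363e+00, -8.54074270e-02]), 'qd': array([ 0.00069691, -0.00230931, -0.00254231, -0.00105088, -0.00180214,
        0.00079003]), 'joint_torque': array([-1.06650680e-04, -5.61342502e+01, -4.93096554e+01,  7.69982021e-02,
        2.91261863e-02, -5.93483628e-05]), 'eef_pos': array([ 230.63230883, -553.36940474,  217.71240332]), 'ee_rot': array([ 9.80579831e-01,  1.96118705e-01, -9.76933588e-05, -7.99423812e-04]), 'force': array([-0.11807176,  0.30352619, -0.65009135]), 'moment': array([-0.0121323 ,  0.0080197 , -0.02819776]), 'grasp_force': 0.0, 'gripper_width': 1.0008924204447516}
```

View pics/scene0.png

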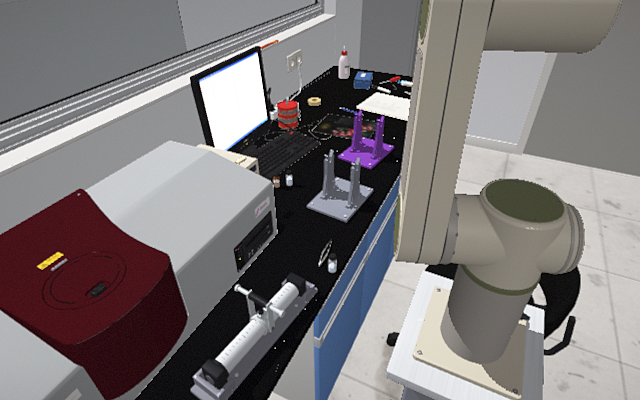

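View pics/top0.png

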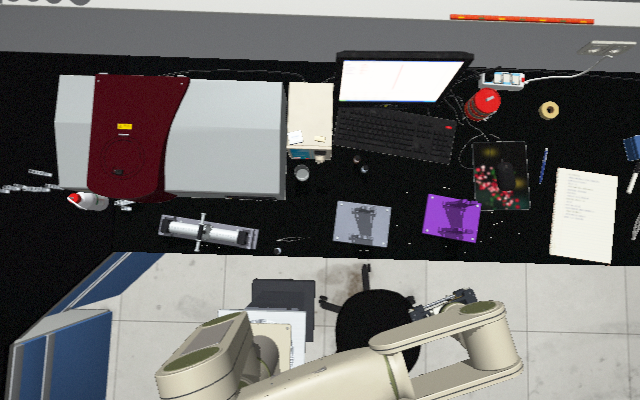

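The scene view shows the barrel in its cradle at about (255,330), a grey stand at (340,190), a purple stand at (368,140), a vial at (332,262) and tweezers at (325,250). In the top view the barrel is at (208,232), the grey stand at (362,224) and the purple one at (452,217). Two objects are stand-shaped. Grey is the one meant, so it is top (362,224), and I'll confirm it in an enlarged crop.

```bash
cat > h.py <<'E'
import numpy as np,cv2,pickle
def ray(c,uv):
    R=cv2.Rodrigues(np.array(c["rvec"],float))[0];t=np.array(c["tvec"],float).ravel()
    d=R.T@np.linalg.solve(np.array(c["K"]),[uv[0],uv[1],1.]);return -R.T@t,d
def onz(c,uv,z):
    o,d=ray(c,uv);return o+d*(z-o[2])/d[2]
def proj(c,p):
    return cv2.projectPoints(np.array([p],float),np.array(c["rvec"],float),np.array(c["tvec"],float),np.array(c["K"]),None)[0].ravel()
E
python3 - <<'E'
from h import *
d=pickle.load(open("c0.pkl","rb"));t=d["top"];s=d["scene"]
f=t["frame"]
a=cv2.resize(f[195:265,150:310],None,fx=5,fy=5,interpolation=cv2.INTER_CUBIC)[:300]
a=cv2.resize(f[200:260,150:310],(800,300),interpolation=cv2.INTER_CUBIC)
b=cv2.resize(f[190:250,325:485],(800,300),interpolation=cv2.INTER_CUBIC)
cv2.imwrite("pics/crop1.png",np.vstack([a,b]))
a=cv2.resize(s["frame"][260:400,180:340],(685,600),interpolation=cv2.INTER_CUBIC)
cv2.imwrite("pics/crop2.png",a)
hsv=cv2.cvtColor(f,cv2.COLOR_BGR2HSV)
m=((hsv[...,2]>70)&(hsv[...,1]<70)).astype(np.uint8)*255
m[:195]=0;m[252:]=0
cs,_=cv2.findContours(m,cv2.RETR_EXTERNAL,cv2.CHAIN_APPROX_NONE)
for k in cs:
    if cv2.contourArea(k)>150:
        r=cv2.minAreaRect(k);bx=cv2.boxPoints(r)
        print(np.round(r[0],1),np.round(r[1],1),r[2]);
        for z in(12,22): print(z,[np.round(onz(t,p,z)[:2],0).tolist() for p in list(bx)+[r[0]]])
E
```

```text
[208.  231.8] [ 37.9 100.1] 88.49256896972656
12 [[489.0, 393.0], [509.0, 29.0], [371.0, 19.0], [351.0, 381.0], [429.0, 206.0]]
22 [[488.0, 389.0], [508.0, 27.0], [371.0, 17.0], [352.0, 376.0], [429.0, 203.0]]
[361.8 223.5] [55.2 40.6] 7.305758953094482
12 [[412.0, -247.0], [560.0, -262.0], [540.0, -465.0], [392.0, -448.0], [476.0, -356.0]]
22 [[412.0, -247.0], [559.0, -262.0], [539.0, -463.0], [392.0, -446.0], [475.0, -355.0]]
[582.5 223. ] [56. 67.] 90.0
12 [[601.0, -1052.0], [609.0, -1304.0], [401.0, -1295.0], [394.0, -1047.0], [501.0, -1174.0]]
22 [[600.0, -1045.0], [607.0, -1295.0], [401.0, -1287.0], [394.0, -1040.0], [500.0, -1167.0]]
[ 87.5 202.5] [15. 41.] 90.0
12 [[549.0, 728.0], [554.0, 579.0], [499.0, 574.0], [494.0, 723.0], [524.0, 651.0]]
22 [[548.0, 721.0], [553.0, 573.0], [498.0, 569.0], [494.0, 716.0], [523.0, 645.0]]
```

View pics/crop1.png

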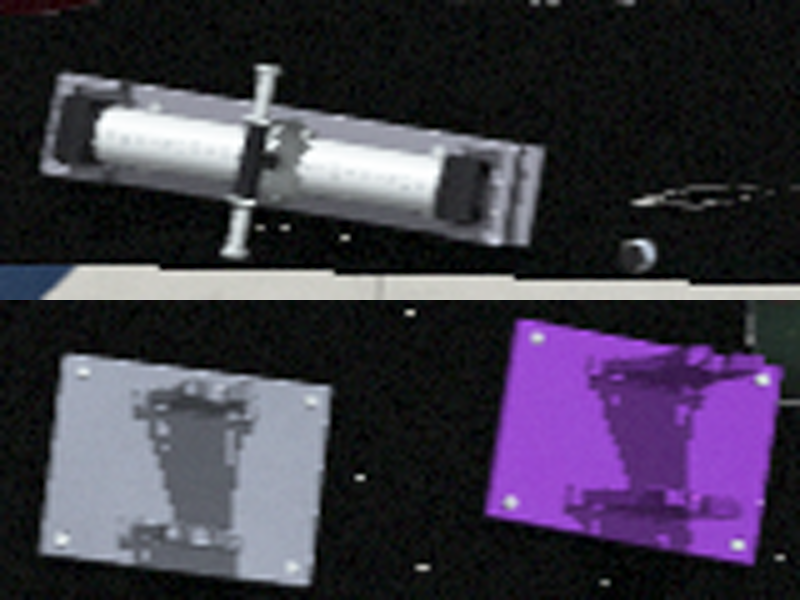

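View pics/crop2.png

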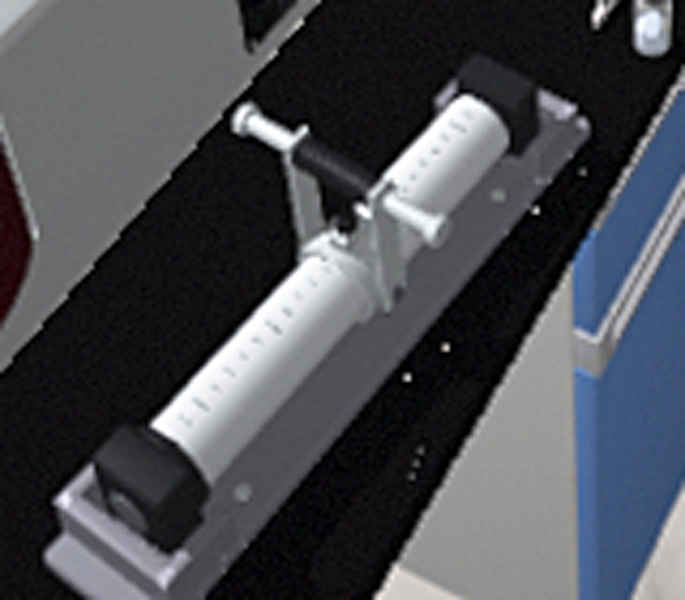

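The crops confirm the identification. The grey stand base has corners near top-crop (65,353), (330,385), (312,585) and (40,553), and the purple look-alike is separate at crop x>485. The bail's rod knobs are at top-crop (267,70) and (235,248), and in the scene crop at (245,120) and (432,228).

Run:
```python
from h import *
d=pickle.load(open("c0.pkl","rb"));t=d["top"];s=d["scene"]
T=lambda x,y:(150+x/5-.4,200+y/5-.4)
S=lambda x,y:(180+x*160/685-.4,260+y*140/600-.4)
def tri(a,b):
    o1,d1=ray(t,a);o2,d2=ray(s,b)
    A=np.stack([d1,-d2],1);k=np.linalg.lstsq(A,o2-o1,rcond=None)[0]
    p,q=o1+k[0]*d1,o2+k[1]*d2;return (p+q)/2,np.linalg.norm(p-q)
for n,a,b in(("knobfar",T(267,70),S(245,120)),("knobnear",T(235,248),S(432,228)),("sleeve",T(251,159),S(335,170))):
    print(n,np.round(onz(t,a,120),1),np.round(onz(s,b,120),1),tri(a,b))
for n,x,y,z in(("capL",80,130,68),("capR",466,187,68),("cradLT",60,72,38),("cradLB",42,172,38),("cradRT",545,147,12),("cradRB",528,243,12),("tubeL",98,136,65),("tubeR",438,185,65)):
    print(n,np.round(onz(t,T(x,y),z),1))
U=lambda x,y:(325+x/5-.4,190+(y-300)/5-.4)
P=[onz(t,U(*q),12)[:2] for q in((65,353),(330,385),(312,585),(40,553))]
print(np.round(P,1),np.mean(P,0));e=(P[1]-P[0]+P[2]-P[3]);print("stand yaw",np.degrees(np.arctan2(e[1],e[0])))
# stand upright tops predicted in scene
for n,c in (("scene",s),("top",t)): print(n,"cam",ray(c,(0,0))[0])
```

```text
knobfar [490.4 192.8 120. ] [492.3 193.7 120. ] (array([491.25498419, 193.35508536, 120.06366232]), np.float64(2.085062139051536))
knobnear [370.7 207.4 120. ] [371.5 208.7 120. ] (array([371.25741622, 207.96855249, 119.22539597]), np.float64(1.3260161352521143))
sleeve [430.3 200.1 120. ] [432.8 200.1 120. ] (array([431.2449516 , 200.36883865, 121.00588384]), np.float64(2.2021603233226172))
capL [447.  337.6  68. ]
capR [414.8  66.3  68. ]
cradLT [488.4 367.2  38. ]
cradLB [416.6 375.3  38. ]
cradRT [444.7  22.   12. ]
cradRB [374.7  31.3  12. ]
tubeL [443.2 326.   65. ]
tubeR [415.6  86.6  65. ]
[[ 559.  -264.5]
 [ 540.9 -461. ]
 [ 393.7 -449.7]
 [ 411.5 -249.9]] [ 476.28748463 -356.2841716 ]
stand yaw -95.16303844356666
scene cam [ 76.95289027 622.9010252  784.9764329 ]
top cam [ 433.94332418 -208.69221976 1361.02339204]
```

```bash
cat >> h.py <<'E'
def q(deg):
    a=np.radians(deg)/2;return [np.cos(a),np.sin(a),0,0]
def wproj(c,pos,quat,pts):
    from scipy.spatial.transform import Rotation as Ro
    T=np.eye(4);T[:3,:3]=Ro.from_quat(quat).as_matrix();T[:3,3]=pos
    M=np.linalg.inv(T@np.array(c["T_tool_cam"]));o=[]
    for p in pts:
        x=M[:3,:3]@p+M[:3,3];r=np.hypot(x[0],x[1]);th=np.arctan2(r,x[2]);K=np.array(c["K"])
        o.append([K[0,2]+K[0,0]*th*x[0]/r,K[1,2]+K[1,1]*th*x[1]/r])
    return np.array(o)
def wonz(c,pos,quat,uv,z):
    from scipy.spatial.transform import Rotation as Ro
    T=np.eye(4);T[:3,:3]=Ro.from_quat(quat).as_matrix();T[:3,3]=pos
    M=T@np.array(c["T_tool_cam"]);K=np.array(c["K"])
    x=(uv[0]-K[0,2])/K[0,0];y=(uv[1]-K[1,2])/K[1,1];th=np.hypot(x,y)
    d=M[:3,:3]@np.array([np.sin(th)*x/th,np.sin(th)*y/th,np.cos(th)]);o=M[:3,3]
    return o+d*(z-o[2])/d[2]
U=np.array([np.cos(np.radians(83.1)),np.sin(np.radians(83.1)),0])
E
python3 - <<'E'
from workcell import env
from h import *
env.movep([431,200.5,240],q(-6.9)); 
o=env.get_obs();c=env.camera("wrist");sc=env.camera("scene")
c.update(pos=o["eef_pos"],quat=o["ee_rot"]);pickle.dump(c,open("w1.pkl","wb"));pickle.dump(sc,open("s1.pkl","wb"))
print(o["time"],o["eef_pos"],o["joints"],o["force"],c["K"],c["T_tool_cam"])
ctr=np.array([431,200.5,0])
pts=[ctr+[0,0,120],ctr+[60,-7.2,120],ctr-[60,-7.2,-120],ctr+138*U+[0,0,68],ctr-138*U+[0,0,68]]
f=c["frame"].copy()
for p in wproj(c,c["pos"],c["quat"],pts): print(p); cv2.circle(f,tuple(int(v) for v in p),3,(0,0,255),1)
cv2.imwrite("pics/w1.png",np.vstack([f,sc["frame"][240:400]]))
E
```

```text
2.85 [431.28555082 200.01579501 239.97206002] [ 3.26445334e-01 -2.20767406e-01  1.79014132e+00 -1.35736943e-04
  1.57225271e+00  2.01839697e+00] [-0.09152447 -0.10007272  0.62402339] [[309.70691629   0.         320.49362221]
 [  0.         309.70691629 201.92465816]
 [  0.           0.           1.        ]] [[ 4.24182734e-04 -9.58315195e-01 -2.85712804e-01  8.04137135e+01]
 [ 9.99999843e-01  5.10771736e-04 -2.28542954e-04  3.03606241e-02]
 [ 3.64950211e-04 -2.85712663e-01  9.58315262e-01 -1.66193344e+02]
 [ 0.00000000e+00  0.00000000e+00  0.00000000e+00  1.00000000e+00]]
[320.05325762 197.37416746]
[319.94791826 134.1508781 ]
[320.15809663 254.13890894]
[203.10974254 185.64727009]
[437.26980862 185.58190976]
```

View pics/w1.png

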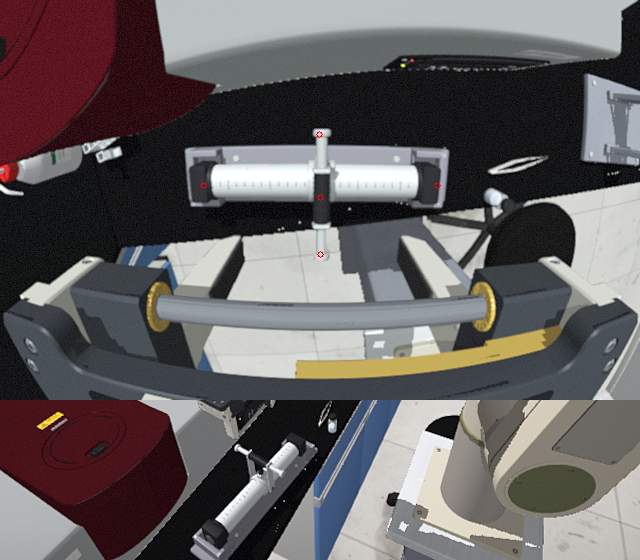

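The wrist view shows the rod mid at (321,198) and the caps at (202,182) and (437,182), which agrees with the predicted points. I'll grasp the sleeve and do the first small stepped lift.

```bash
cat >> h.py <<'E'
def fz(env,n=6):
    r=[]
    for _ in range(n): env.sleep(0.03); r.append(env.get_obs()["force"])
    return np.mean(r,0)
def track(a,b):
    "vertical/horizontal shift of the cap patches in scene between frames a,b: near(+u) cap, far(-u) cap"
    ga,gb=[cv2.cvtColor(x,cv2.COLOR_BGR2GRAY) for x in(a,b)];o=[]
    for (u,v,r) in((212,376,20),(296,286,13)):
        v=min(v,399-r)
        tp=ga[v-r:v+r,u-r:u+r];H=14;y0=v-r-H;y1=min(v+r+H,400)
        m=cv2.matchTemplate(gb[y0:y1,u-r-H:u+r+H],tp,cv2.TM_CCOEFF_NORMED);_,mx,_,(x,y)=cv2.minMaxLoc(m)
        s=lambda k,i,a:0 if not 0<i<len(a)-1 else (a[i-1]-a[i+1])/(2*(a[i-1]-2*a[i]+a[i+1]))
        o+=[round(x-H+s(0,x,m[y]),2),round(y-H+s(0,y,m[:,x]),2),round(float(mx),2)]
    return o
def steplift(env,n,step=1.0,base=None):
    "lift in steps, print force and cap motion, return force list"
    p=env.get_obs()["eef_pos"];f0=base if base is not None else fz(env,8);out=[];a=env.camera("scene")["frame"]
    for i in range(1,n+1):
        env.move_linear([p[0],p[1],p[2]+i*step],vel=15);env.sleep(.15)
        out.append((fz(env)-f0)[2]);print(round(i*step,1),round(out[-1],2),flush=True)
    b=env.camera("scene")["frame"];print("near du,dv,score / far:",track(a,b))
    return f0,out,a,b
E
python3 - <<'E'
from workcell import env
from h import *
p=env.get_obs()["eef_pos"]
print(env.move_linear([431,200.5,101],vel=90,max_force=8))
env.gripper_close(15);o=env.get_obs();print(o["eef_pos"],o["gripper_width"],o["grasp_force"],o["force"],o["time"])
f0,out,a,b=steplift(env,4,2.0)
cv2.imwrite("pics/l1.png",np.hstack([cv2.resize(x[240:400,170:330],(400,400)) for x in(a,b)]))
print(env.get_obs()["time"],f0);np.save("f0.npy",f0)
E
```

```text
False
[430.99716087 200.40597768 100.97977255] 0.16696220875554144 14.99848186969757 [-0.79277668 -1.22410845  0.31973822] 5.825
2.0 -8.27
4.0 -7.76
6.0 -7.48
8.0 -8.02
near du,dv,score / far: [np.float32(0.97), np.float32(-1.15), 0.93, np.float32(0.34), np.float32(-4.62), 0.93]
8.725 [ 0.33655161 -1.2423156   0.60578979]
```

View pics/l1.png

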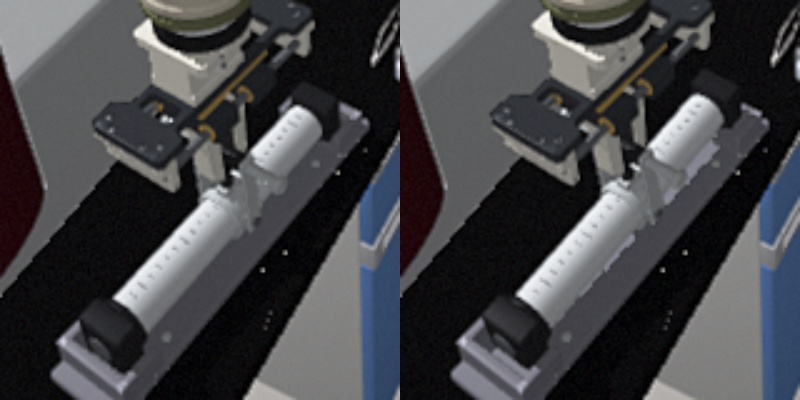

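The pair shows the far cap (-u) rising to about (718,90) while the near cap stays on its saddle at about (515,335). So the heavy side is the near end (+u). I'll set it down, slide the bail towards +u by 20 mm and re-test.

```bash
cat >> h.py <<'E'
def down_slide(env,z,d,back=0):
    p=env.get_obs()["eef_pos"]
    env.move_linear([p[0],p[1],z],vel=20);a=env.camera("scene")["frame"]
    p=np.array([p[0],p[1],z]);fm=env.get_obs()["force"]
    env.move_linear(p+U*(d+np.sign(d)*back),vel=25)
    if back: env.move_linear(p+U*d,vel=25)
    fe=env.get_obs()["force"];b=env.camera("scene")["frame"]
    print("slide force along u",(fe-fm)@U,"z",(fe-fm)[2],"caps moved",track(a,b),"pos",env.get_obs()["eef_pos"])
    for x in(1,):
        c0=env.camera("scene"); 
    return a,b
def predslide():
    import pickle
    c=pickle.load(open("s1.pkl","rb"));P=np.array([431,200.5,50])
    for s in(138,-138): print("px per 10mm along u",proj(c,P+U*(s+10))-proj(c,P+U*s),"per 10mm up",proj(c,P+U*s+[0,0,10])-proj(c,P+U*s))
E
python3 - <<'E'
from workcell import env
from h import *
predslide()
down_slide(env,101,20)
steplift(env,4,2.0,np.load("f0.npy"))
print(env.get_obs()["time"])
E
```

```text
px per 10mm along u [-3.64406514  4.04170838] per 10mm up [-0.80153026 -2.74867593]
px per 10mm along u [-2.35964632  2.61713277] per 10mm up [-0.1534756  -2.75517022]
slide force along u 2.4787328833352893 z -0.295013555040851 caps moved [np.float32(0.0), np.float32(-0.01), 1.0, np.float32(0.01), np.float32(-0.01), 1.0] pos [433.50295782 220.57319833 101.09257389]
2.0 -9.27
4.0 -9.02
6.0 -9.32
8.0 -9.4
near du,dv,score / far: [np.float32(0.81), np.float32(-1.29), 0.92, np.float32(0.45), np.float32(-4.44), 0.93]
13.0167
```

Run:
```python
from workcell import env
from h import *
down_slide(env,101,8)
f0,out,a,b=steplift(env,5,2.0,np.load("f0.npy"))
print(env.get_obs()["time"])
cv2.imwrite("pics/l3.png",np.hstack([cv2.resize(x[240:400,170:330],(400,400)) for x in(a,b)]))
```

```text
slide force along u 1.555297775174793 z 0.3051702333646258 caps moved [np.float32(-0.88), np.float32(0.94), 0.92, np.float32(-0.86), np.float32(1.02), 0.97] pos [434.5376951  228.95022173 101.08321522]
2.0 -9.15
4.0 -9.5
6.0 -9.21
8.0 -9.07
10.0 -9.22
near du,dv,score / far: [np.float32(-0.29), np.float32(-1.01), 0.89, np.float32(-0.45), np.float32(-2.61), 0.93]
17.4583
```

View pics/l3.png

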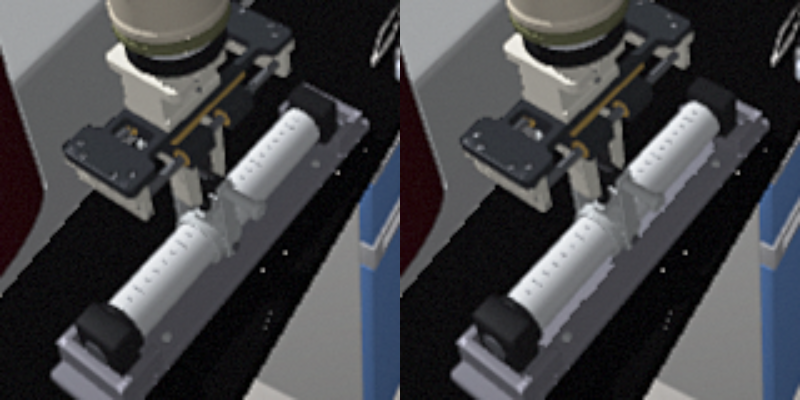

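In this picture both caps appear to be clear of the saddles, the near one only just, and the far cap is slightly higher. I'll measure the tilt by tracking the tube between lifted and seated frames, in both cameras.

```bash
cat >> h.py <<'E'
def snap(env):
    o=env.get_obs();w=env.camera("wrist");s=env.camera("scene");return dict(p=o["eef_pos"],q=o["ee_rot"],w=w,s=s)
def flow(ga,gb,mask):
    ga,gb=[cv2.cvtColor(x,cv2.COLOR_BGR2GRAY) for x in(ga,gb)]
    p=cv2.goodFeaturesToTrack(ga,80,0.02,4,mask=mask);kw=dict(winSize=(15,15),maxLevel=2)
    n,st,_=cv2.calcOpticalFlowPyrLK(ga,gb,p,None,**kw);r,st2,_=cv2.calcOpticalFlowPyrLK(gb,ga,n,None,**kw)
    ok=(st.ravel()==1)&(st2.ravel()==1)&(np.linalg.norm(p-r,axis=2).ravel()<.3);return p[ok,0],n[ok,0]
def tilt(lo,hi,axis,swing=True):
    "lo: seated snap (level), hi: lifted snap; axis: a point (x,y) on the barrel; theta>0: +u end up (deg)"
    from scipy.optimize import least_squares
    rod0=np.append(lo["p"][:2],lo["p"][2]+19);lift=hi["p"]-lo["p"];res={}
    N=np.array([-U[1],U[0],0])
    def motion(P,th):   # rotate about rod axis so that +u end rises
        d=P-rod0;a=d@U;z=d[:,2];c,s=np.cos(th),np.sin(th)
        return rod0+lift+np.outer(a*c-z*s,U)+np.outer(d@N,N)+np.outer(a*s+z*c,[0,0,1])
    for k in("w","s"):
        pj=(lambda S,P:wproj(S["w"],S["p"],S["q"],P)) if k=="w" else (lambda S,P:cv2.projectPoints(P,np.array(S["s"]["rvec"],float),np.array(S["s"]["tvec"],float),np.array(S["s"]["K"]),None)[0][:,0])
        m=np.zeros((400,640),np.uint8);cc=np.array([axis[0],axis[1],0])
        for s0,s1,hw,z in((35,124,14,65),(-124,-35,14,65),(124,150,24,68),(-150,-124,24,68)):
            Q=np.array([cc+U*x+N*y+[0,0,z] for x,y in((s0,-hw),(s1,-hw),(s1,hw),(s0,hw))])
            cv2.fillConvexPoly(m,pj(lo,Q).astype(np.int32),255)
        a,b=flow(lo[k]["frame"],hi[k]["frame"],m)
        P=np.array([wonz(lo["w"],lo["p"],lo["q"],x,65) if k=="w" else onz(lo["s"],x,65) for x in a])
        r=least_squares(lambda t:(pj(hi,motion(P,t[0]))-b).ravel(),[0.],loss="soft_l1",f_scale=.3)
        res[k]=(round(np.degrees(r.x[0]),2),len(a),round(float(np.median(np.abs(r.fun))),2))
        t=lambda S,g:0
    return res
E
python3 - <<'E'
from workcell import env
from h import *
p=env.get_obs()["eef_pos"];hi=snap(env)
env.move_linear([p[0],p[1],101],vel=20);env.sleep(.2);lo=snap(env)
pickle.dump((hi,lo),open("t1.pkl","wb"))
print(env.get_obs()["time"],fz(env)-np.load("f0.npy"))
for x in((431.3,203.5),(430.9,200.5)): print(tilt(lo,hi,x))
E
```

```text
18.5167 [-1.2454388  -0.27092093 -4.30437937]
{'w': (np.float64(0.1), 42, 0.17), 's': (np.float64(0.17), 20, 0.08)}
{'w': (np.float64(0.1), 43, 0.17), 's': (np.float64(0.17), 20, 0.08)}
```

The residual force of -4.3 N at the seated height suggests the barrel isn't fully seated. I'll look before going on.

Run:
```python
from workcell import env
from h import *
hi,lo=pickle.load(open("t1.pkl","rb"))
s1=pickle.load(open("s1.pkl","rb"))
cr=lambda f:cv2.resize(f[260:400,185:325],(400,400),interpolation=cv2.INTER_CUBIC)
cv2.imwrite("pics/l4.png",np.vstack([np.hstack([cr(s1["frame"]),cr(lo["s"]["frame"])]),cv2.resize(lo["w"]["frame"][100:260,160:480],(800,400))[100:300]]))
o=env.get_obs();print(o["eef_pos"],o["gripper_width"],o["force"]-np.load("f0.npy"))
```

```text
[434.56098297 228.83099979 101.07871399] 0.1692956010467275 [-2.06014923 -0.63291082 -4.10018007]
```

View pics/l4.png

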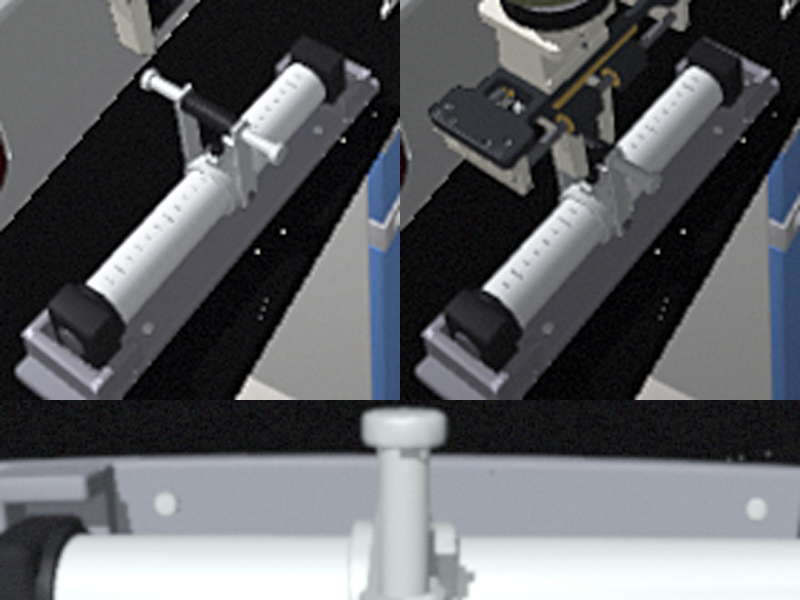

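Run:
```python
from h import *
hi,lo=pickle.load(open("t1.pkl","rb"))
N=np.array([-U[1],U[0],0]);cc=np.array([431.3,203.5,0])
m=np.zeros((400,640),np.uint8)
for s0,s1,hw,z in((35,150,22,67),(-150,-35,22,67)):
    Q=np.array([cc+U*x+N*y+[0,0,z] for x,y in((s0,-hw),(s1,-hw),(s1,hw),(s0,hw))])
    cv2.fillConvexPoly(m,np.array([proj(lo["s"],x) for x in Q]).astype(np.int32),255)
a,b=flow(lo["s"]["frame"],hi["s"]["frame"],m)
for x,y in zip(a,b):
    P=onz(lo["s"],x,65);e=proj(lo["s"],P+[0,0,10])-x
    print(round((P-cc)@U),np.round(y-x,2),np.round(e,2))
```

```text
128 [-0.82 -2.72] [-0.82 -2.82]
-110 [-0.46 -2.71] [-0.23 -2.81]
-99 [-0.53 -2.66] [-0.26 -2.82]
45 [-0.68 -2.92] [-0.57 -2.84]
109 [-0.91 -2.75] [-0.74 -2.83]
120 [-0.85 -2.72] [-0.77 -2.82]
80 [-0.69 -2.75] [-0.64 -2.84]
-89 [-0.44 -2.76] [-0.25 -2.82]
90 [-0.76 -2.69] [-0.67 -2.83]
-104 [-0.44 -2.72] [-0.19 -2.82]
50 [-0.68 -2.87] [-0.56 -2.84]
126 [-0.82 -2.67] [-0.77 -2.81]
59 [-0.74 -2.89] [-0.59 -2.84]
-61 [-0.44 -2.7 ] [-0.3  -2.83]
-40 [-0.58 -2.74] [-0.34 -2.84]
99 [-0.86 -2.72] [-0.7  -2.83]
70 [-0.74 -2.83] [-0.61 -2.84]
45 [-0.59 -2.71] [-0.53 -2.84]
35 [-0.67 -2.86] [-0.5  -2.84]
-76 [-0.46 -2.67] [-0.27 -2.83]
```

The tracked points rise by about 10 mm at both ends, so the barrel looks level. I'll confirm with a lift clear of the cradle lips (24 mm) and check that it settles.

Run:
```python
from workcell import env
from h import *
_,lo=pickle.load(open("t1.pkl","rb"))
p=env.get_obs()["eef_pos"]
env.move_linear([p[0],p[1],112],vel=20);env.sleep(.2);a=snap(env)
print(tilt(lo,a,(431.3,203.5)))
env.move_linear([p[0],p[1],125],vel=20);env.sleep(.5);b=snap(env)
print(tilt(lo,b,(431.3,203.5)),fz(env)-np.load("f0.npy"))
env.sleep(.2);c=snap(env);print(tilt(lo,c,(431.3,203.5)),env.get_obs()["time"],env.get_obs()["eef_pos"])
pickle.dump((b,c),open("t2.pkl","wb"))
```

```text
{'w': (np.float64(0.05), 42, 0.18), 's': (np.float64(-0.03), 20, 0.07)}
{'w': (np.float64(0.06), 35, 0.17), 's': (np.float64(0.03), 20, 0.06)} [ 0.21946401  1.35195887 -9.14427977]
{'w': (np.float64(0.06), 35, 0.18), 's': (np.float64(0.03), 20, 0.07)} 21.6167 [434.55332408 228.86206657 125.01529768]
```

It hangs level within 0.1° and carries the full weight, about 9.1 N. Next I'll carry it high and slowly to above the stand, then look before lowering.

Run:
```python
from workcell import env
from h import *
p=env.get_obs()["eef_pos"]
env.move_linear([p[0],p[1],280],vel=80)
env.move_linear([476.3,-356.3,280],q(-5.2),vel=110)
env.sleep(.3)
o=env.get_obs();print(o["time"],o["eef_pos"],o["ee_rot"],o["force"]-np.load("f0.npy"))
a=snap(env);t=env.camera("top");pickle.dump((a,t),open("t3.pkl","wb"))
f=a["w"]["frame"].copy()
cv2.imwrite("pics/w3.png",np.vstack([cv2.resize(f[60:360,120:520],(800,600))[:400],np.hstack([cv2.resize(a["s"]["frame"][120:240,270:430],(400,200),interpolation=cv2.INTER_AREA),cv2.resize(t["frame"][180:260,320:480],(400,200))])]))
```

```text
29.4917 [ 476.3239221  -356.27278766  280.0306943 ] [ 9.98970854e-01 -4.53567277e-02  2.17743761e-05  1.04485409e-05] [-1.24216123  0.22240168 -8.74922965]
```

View pics/w3.png

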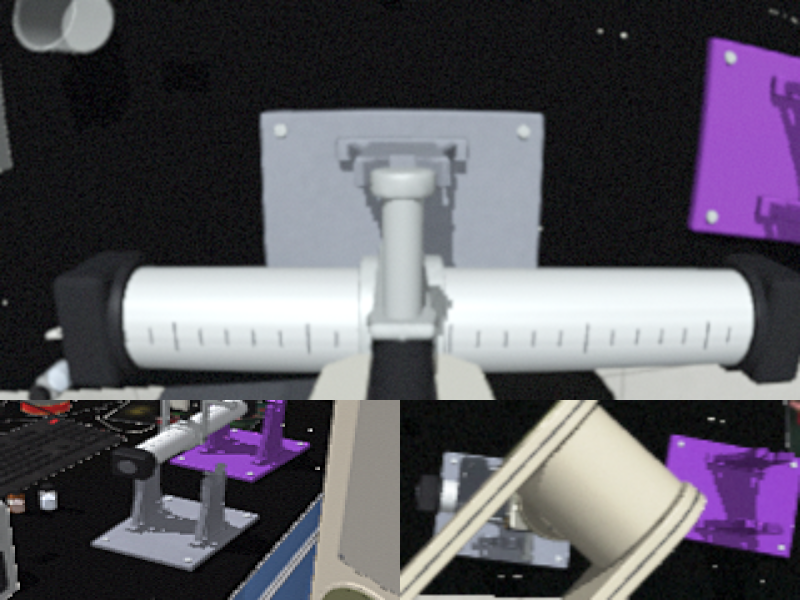

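Run:
```python
from h import *
a,t=pickle.load(open("t3.pkl","rb"))
C=np.array([476.3,-356.3,0]);A=np.radians(84.84);e=np.array([np.cos(A),np.sin(A),0]);n=np.array([e[1],-e[0],0]);z=np.array([0,0,1])
W=lambda P:wproj(a["w"],a["p"],a["q"],[P])[0]
cr=lambda p:np.round([(p[0]-120)*2+.5,(p[1]-60)*2+.5],1)
for nm,x,y,h in(("baseL",100,75,12),("baseR",-100,75,12),("upL170",22,54,170),("upR170",-22,54,170),("upLin170",22,42,170),("upRin170",-22,42,170),("lipL",18.5,54,170),("lipR",-18.5,54,170)):
    print(nm,"wrist crop",cr(W(C+e*x+n*y+z*h)),"scene",np.round(proj(a["s"],C+e*x+n*y+z*h),1))
r=a["p"]+[0,0,19]
print("knob",cr(W(r+n*60)),"knobtop",cr(W(r+n*60+[0,0,8])),cr(W(r+n*64)))
M=lambda x,y,h:np.round(wonz(a["w"],a["p"],a["q"],((x-.5)/2+120,(y-.5)/2+60),h),1)
for nm,x,y,h in(("baseL",262,113,12),("baseR",543,113,12),("upL",338,139,170),("upR",467,139,170)):
    P=M(x,y,h)-C;print(nm,"x'",round(P@e,1),"y'",round(P@n,1))
f=a["w"]["frame"];s=a["s"]["frame"]
A1=cv2.resize(f[115:175,280:360],(800,600),interpolation=cv2.INTER_CUBIC)[:,:]
A1=cv2.resize(A1,(400,300));B1=cv2.resize(s[125:215,300:420],(400,300),interpolation=cv2.INTER_CUBIC)
f0=pickle.load(open("s1.pkl","rb"))["frame"]
B0=cv2.resize(f0[125:215,300:420],(400,300),interpolation=cv2.INTER_CUBIC)
d=pickle.load(open("c0.pkl","rb"))["scene"]["frame"]
B2=cv2.resize(d[140:220,300:380],(400,300),interpolation=cv2.INTER_CUBIC)
cv2.imwrite("pics/w3c.png",np.vstack([np.hstack([A1,B1]),np.hstack([B2,B0])]))
```

```text
baseL wrist crop [259.6 115.7] scene [306.6 204.7]
baseR wrist crop [543.6 115.6] scene [336.2 176.1]
upL170 wrist crop [352.2 164.3] scene [324.2 154.4]
upR170 wrist crop [450.9 164.2] scene [331.1 148.5]
upLin170 wrist crop [352.6 190.7] scene [327.5 155.3]
upRin170 wrist crop [450.5 190.7] scene [334.4 149.4]
lipL wrist crop [360.1 164.2] scene [324.8 153.9]
lipR wrist crop [443.  164.2] scene [330.6 149. ]
knob [401.3 190.2] knobtop [401.3 195.1] [401.3 173.7]
baseL x' 98.2 y' 76.8
baseR x' -99.5 y' 76.9
upL x' 28.2 y' 65.4
upR x' -29.0 y' 65.5
```

View pics/w3c.png

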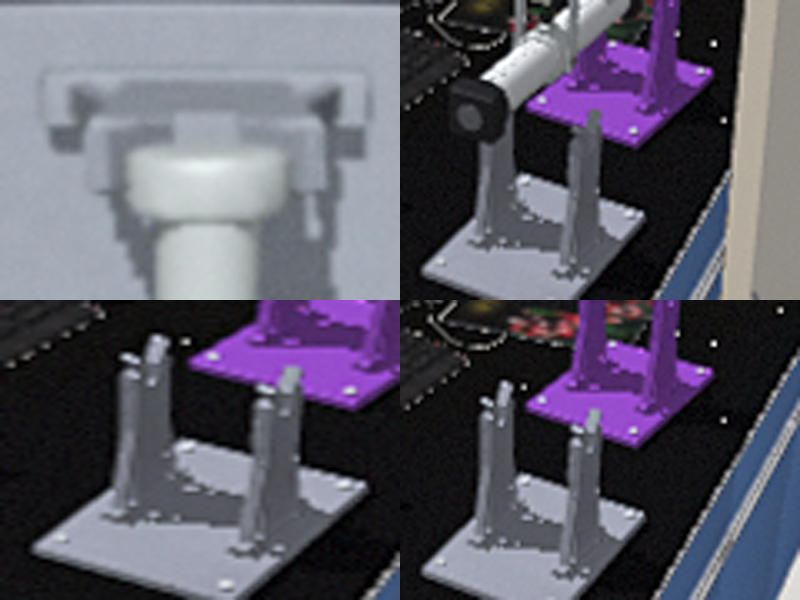

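The enlarged view shows the far upright's notch centred at about (207,115), directly behind the knob at (209,180), so the alignment along the barrel is good to about 0.3 mm. The stand sits about 1 mm further out across the barrel. I'll shift by that amount and lower under force guard.

Run:
```python
from workcell import env
from h import *
A=np.radians(84.84);e=np.array([np.cos(A),np.sin(A),0]);n=np.array([e[1],-e[0],0])
T=np.array([476.3,-356.3,0])-.2*e+1.0*n
f0=np.load("f0.npy")
env.move_linear([T[0],T[1],162],vel=70);env.sleep(.3);b=fz(env);print("pre",b-f0)
r=env.move_linear([T[0],T[1],121.5],vel=18,max_force=4)
o=env.get_obs();f=fz(env)-b;print(r,o["eef_pos"],"df e,n,z",f@e,f@n,f[2],o["time"])
```

```text
pre [-0.16262944  1.08085066 -9.66163074]
False [ 477.33452346 -356.63718098  121.61073565] df e,n,z 0.11803296504082204 -0.20522198740655292 0.3842883242007371 34.375
```

It entered the notches without touching. I'll lower gently onto the floors until the weight transfers.

Run:
```python
from workcell import env
from h import *
f0=np.load("f0.npy");p=env.get_obs()["eef_pos"];z=121.5
x,y=477.28,-356.59
for i in range(14):
    z-=.3
    env.move_linear([x,y,z],vel=6);f=fz(env,3)-f0
    print(round(z,1),np.round(f,1))
    if f[2]>-2: break
print(env.get_obs()["time"])
pickle.dump(snap(env),open("t4.pkl","wb"))
```

```text
121.2 [-0.5  1.6 -9.2]
120.9 [-0.7  1.9 -7.6]
120.6 [-2.3  2.9 -3.8]
120.3 [-3.7  4.5  1.5]
35.975
```

Run:
```python
from workcell import env
from h import *
env.ungrasp();o=env.get_obs();print(o["gripper_width"],o["force"]-np.load("f0.npy"),o["time"])
env.move_linear([477.28,-356.59,230],vel=60);env.move_linear([477.28,-356.59,290],vel=100)
env.sleep(.5);s=snap(env);env.sleep(.5);s2=snap(env)
pickle.dump((s,s2),open("t5.pkl","wb"));print(env.get_obs()["time"])
a=pickle.load(open("t4.pkl","rb"))
A=np.radians(84.84);e=np.array([np.cos(A),np.sin(A),0]);n=np.array([e[1],-e[0],0]);C=np.array([477.28,-356.59,0])-26*e
m=np.zeros((400,640),np.uint8)
Q=np.array([C+e*x+n*y+[0,0,85] for x,y in((-150,-22),(150,-22),(150,22),(-150,22))])
cv2.fillConvexPoly(m,np.array([proj(a["s"],q_) for q_ in Q]).astype(np.int32),255)
for A_,B_ in((a,s),(s,s2)):
    p,q_=flow(A_["s"]["frame"],B_["s"]["frame"],m)
    L=sorted((round((onz(a["s"],x,85)-C)@e),*np.round(y-x,2)) for x,y in zip(p,q_));print([tuple(map(float,l)) for l in L[::max(1,len(L)//12)]])
```

```text
1.0012437762381237 [0.99864124 0.79577662 0.48740216] 37.3667
41.2917
[(-135.0, 0.0, 0.009999999776482582), (-124.0, -0.11999999731779099, -0.05000000074505806), (-103.0, -0.11999999731779099, -0.14000000059604645), (-82.0, -0.25999999046325684, -0.27000001072883606), (-56.0, -0.03999999910593033, -0.09000000357627869), (38.0, 0.029999999329447746, -0.009999999776482582), (50.0, 0.019999999552965164, -0.03999999910593033), (72.0, 0.029999999329447746, -0.05000000074505806), (91.0, 0.07999999821186066, -0.09000000357627869), (96.0, 0.07000000029802322, -0.10999999940395355), (123.0, 0.019999999552965164, -0.07000000029802322), (127.0, 0.03999999910593033, -0.07000000029802322), (134.0, 0.05000000074505806, -0.09000000357627869)]
[(-135.0, 0.0, 0.0), (-117.0, 0.0, 0.0), (-104.0, -0.0, 0.0), (-77.0, 0.0, 0.0), (-57.0, -0.009999999776482582, -0.0), (-54.0, -0.0, 0.0), (-29.0, 0.0, -0.009999999776482582), (-5.0, 0.0, -0.009999999776482582), (22.0, 0.009999999776482582, -0.009999999776482582), (50.0, 0.009999999776482582, -0.009999999776482582), (54.0, 0.0, -0.0), (91.0, 0.009999999776482582, -0.0), (96.0, -0.0, 0.0), (123.0, -0.0, 0.0), (127.0, 0.0, -0.0), (134.0, -0.009999999776482582, 0.0)]
```

The barrel hangs still and level, unchanged by the release, and the robot is clear of it, so I'm handing the job in.

```bash
python3 -c "
from workcell import env
print(env.close_job())"
```

```text
the job is handed in; nothing more can be done
None
```

The barrel hangs by the bail's rod in the grey stand's notches, level to about 0.1° when last measured and not moving after release; the job was handed in at about 41 s on the robot's clock, and no verdict came back.

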